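# Close up and press a capsule filler

### The arm

A 7-joint arm with a two-finger parallel gripper is mounted at the origin on the work surface. World frame = base frame: x ahead of the robot, y to its left, z up, the work surface at z = 0. Lengths are in m, angles in rad, forces in N, time in s.
With the tool pointing down it reaches from about 0.4 to 0.85 m from the base axis. Payload 10.4 kg.
Tool frame: the origin (TCP) lies on the centre line of the jaws, within the pads' length; the fingertips stand r.tip_extent ahead of it and the grasp point (between the pads) lies 3 mm ahead of it (r.tip_extent is the distance from the TCP to the fingertips, in m); z points along the fingers, y is the direction in which the jaws open and shut (so a half turn about z gives the same grasp; the last joint's range is limited). The gripper opens to 87 mm and grips with 3 to 60 N. Pads are 19 mm wide; open, the fingers measure 117 mm over their backs; the gripper's body (75 mm by 190 mm) begins 51 mm behind the grasp point.
Start: joints at [1.314, 0.332, -0.065, 1.46, 0.022, 1.35, -0.088], TCP at [0.145, -0.608, 0.245] pointing down, gripper open.
Joint ranges: [-2.6, 2.6], [-0.5, 2.12], [-1.47, 1.34], [0.16, 2.42], [-1.27, 4.41], [0.06, 2.06], [-2.6, 2.6]. Speed limits (rad/s): [2.22, 2.22, 2.79, 2.79, 3.14, 3.14, 3.14].

### API

Orientations are given as a unit quaternion [x, y, z, w].
In Python, from bench import r gives the robot as it stands. The module is installed in compiled form; this text tells all that it offers.
- The arm moves only by the shell command python3 -m jog 'ROWS' [FORCE]. ROWS is JSON, a list of rows, each a list of 5 numbers: the shift along the tool's x, y, z in cm, then the turn about the tool's z in rad, then the closure, from 0 (fully open) to 1 (shut). A call has exactly 10 rows; each row shifts and turns the pose as measured when the row begins, along the tool's axes as they then stand; what a row does not reach is not made up. A row lasts 1/10 s, in which the tool goes at most 50 mm and 8.59 degrees, less where a joint would pass 70% of its speed; a pose out of reach is approached as far as the arm can. A call with a gripper value outside its range is refused whole. The fingers move at their own pace and stop on an object; FORCE is the grip in N (left out, the last holds). Time passes only in rows, so rows that do not move let the fingers close, or fill a call up. It gives the time, the measured TCP pose, the force and the opening at its end, in the units of the state.
- r.read_state(): the state, without advancing time (a new reading comes with each control period).
- r.camera(name): name is "side" or "top" or "wrist"; returns a dict with "pixels" (420x560x3 uint8, red, green, blue), "fx", "fy", "cx", "cy" (pixels), "k1" (the pictures are not rectified: a ray, as slopes to the right and down, at radius r is drawn at 1 + k1 r^2 times it, then the intrinsics apply), "camera_from_world" (4x4, takes a point from world to camera coordinates). Camera axes: x right, y up, looking along -z (the intrinsics and any distortion apply to the point x, -y, -z); pixel columns grow to the right and rows downward; lengths in m; the calibration is good to about 2 mm. A picture is of the moment at which its call begins. There is no depth.
- r.close_job(): hands the job in, once; it reports no verdict.
The state is a dict: "time": time; "joint_positions": joint angles; "joint_vel": joint speeds; "joint_torque": joint torques, N m; "ee_pos": TCP position; "eef_rot": TCP orientation; "ft_force": force on the tool from outside, world axes, zero at the start; "torque": the same for the moment, N m; "width": finger opening in m.
Only numpy, scipy, OpenCV 4.12 (cv2) and the standard library are available. Lean on these libraries where they do the work, as an engineer would, in place of code of your own. Each camera call takes 0.05 s, during which the arm holds its last target. There are 200 camera calls.

### The job

The hand-operated capsule filler on the bench is loaded: close it up and press the capsules together. Swing its pressing plate fully down, then turn the catch over the plate as far as it goes, and only then take the cam lever by its grip and turn it to the point where it lifts the bed highest (the lever can be turned past it, and the bed then sinks again). Finish while still holding the lever there against its return spring: do not let go; and leave the bottle, tub and beaker around it alone.

Things in the scene. Friction and masses are not known exactly. Their poses are not given: they have to be found in the camera images.
- filler: capsule filler, fixed to the bench: stainless base 200 x 190 x 50 mm (x, y, z), above it an aluminium cap plate with 60 white capsule caps, its top at 84 mm (the caps' domes reach 88 mm). Origin on the bench under the centre of the base; its -x axis is the machine's front, towards the robot; z up. The catch is on its +y side, the cam lever on its -y side, the plate's hinge at the back (+x). Offsets below are in this frame
- plate (a joint): hinged aluminium pressing plate, value in rad: 0 = fully down (level), grows as it opens upward and back, at most 1.65; 1.57 = upright. It begins open between 1.2 and 1.55. Its hinge is stiff: it stays where it is left (3 to 6 N at its bar move it)
- plate_hinge (a point): point on the hinge axis of the pressing plate (axis along the filler's y), at (88, 0, 93) mm. The plate is 136 mm wide (y) and 8 mm thick and reaches from 10 to 160 mm from the hinge axis; shut, its top is at 102 mm
- plate_bar (a point): middle of the steel grip bar at the plate's free edge: 12 mm diameter, 112 mm long along the filler's y, 190 mm from the hinge axis, on two thin stems, with a 24 mm gap between bar and plate edge; shut it is at (-102, 0, 98) mm
- catch (a joint): swing catch on an upright pivot, value in rad: 0 = its arm points to the filler's front, clear of the plate; grows as it turns counter-clockwise seen from above; 1.57 = its stop, the arm pointing to the filler's -y, lying over the shut plate 2 mm above it. It begins between -0.3 and 0.12 and stays where it is left; about 1 N at its peg turns it. If swung in before the plate is down it is in the plate's way
- catch_pivot (a point): point on the catch's pivot axis (vertical), at (-45, 100, 102) mm. The arm is steel, 16 mm wide, 8 mm thick, its top at 112 mm, and reaches 60 mm from the pivot
- catch_peg (a point): on the axis of the catch's black upright peg, 10 mm under its top end: 14 mm diameter, standing 36 mm above the arm (peg top at 147 mm), 50 mm from the pivot axis
- lever (a joint): cam lever, value in rad: 0 = rest, the lever leaning to the filler's back, 50 degrees above level; grows as it is pulled up, over and down towards the filler's front; stop at 2.1. The highest lift is at 1.57, where the lever leans to the front 40 degrees above level. A return spring pulls it back to 0 all the way: about 5 N at its grip
- lever_shaft (a point): point on the cam shaft's axis (along the filler's y), level in y with the middle of the lever's grip, at (10, -162, 35) mm. The lever itself is a 10 mm steel rod 32 mm outside the base's side
- bed (a joint): height in m by which the cam has lifted the bed (the plate with the capsule bodies, between base and cap plate): 0.010 times the sine of the lever's value, so at most 0.010
- amber_bottle: bystander: amber glass bottle 64 mm across, 125 mm tall, on the -y side; origin under its centre
- tub: bystander: white tub with a red lid, 72 mm across, 75 mm tall, on the +y side; origin under its centre
- beaker: bystander: empty glass beaker 60 mm across, 85 mm tall, behind the filler; origin under its centre
- lever_grip (a point): middle of the lever's grip, a black revolving handle that turns freely on its own axis: 24 mm diameter, 56 mm long along the filler's y, sticking out sideways (-y) from the lever's end; its axis is 120 mm from the shaft axis

How it is judged:
On the way, in this order (a step that is already met when the one before it is completed fails the run):
1. the pressing plate is fully down (value of joint plate below 0.05 rad and value of joint catch below 1 rad), for 0.2 s.
2. the catch is swung over the shut plate (value of joint plate below 0.05 rad and value of joint catch above 1.35 rad), for 0.2 s.
At the end, for the whole second after the job is handed in: The plate is down (within 0.05 rad), the catch is over it (beyond 1.35 rad), the fingers hold the lever (over 1.5 N, nothing else touching it) at rest with the bed within 0.3 mm of its highest lift (lever within about 0.24 rad of 1.57), and the bystanders stand within 30 mm of where they were (all of step 2 and value of joint bed above 0.0097 m and velocity of joint lever between -0.1 and 0.1 rad/s and contact force between the fingers and lever above 1.5 N and contact force between each of amber_bottle, tub, beaker and lever below 0.2 N and angle between each of amber_bottle, tub, beaker's own z axis and vertical below 0.2 rad and distance of each of amber_bottle, tub, beaker from where it was at the start of the episode below 0.03 m); the arm keeps its last pose, push and grip.
It fails at once if the lever is worked before the plate is shut and caught (value of joint lever above 0.5 rad and (value of joint plate above 0.08 rad or value of joint catch below 1.2 rad)).
It fails at once if a bystander is knocked over or pushed away (angle between any of amber_bottle, tub, beaker's own z axis and vertical above 0.4 rad or distance of any of amber_bottle, tub, beaker from where it was at the start of the episode above 0.04 m).
It also fails if it takes over 67 s, if anything falls off the work surface, if the arm or the gripper's body presses on something with over 40 N, if the wrist force passes 120 N, or if a joint passes its speed limit or range.

## Working session

There is one attempt and no reset: what is moved stays moved. The work goes in short steps, Python scripts to look and compute and a shell command to move; the robot and the scene stay as the last step left them, time stands still between calls to the robot, and variables do not carry over. Pictures are saved under pics/ and viewed, about 8 in all and at most 12, crops included, and the job is handed in when it is done.

```bash
mkdir -p pics
python3 - <<'E'
from bench import r
import cv2,numpy as np
s=r.read_state()
for k in ("time","ee_pos","eef_rot","width","ft_force"):print(k,s[k])
print(r.tip_extent)
for n in("top","side"):
    c=r.camera(n);cv2.imwrite(f"pics/{n}0.png",c["pixels"][:,:,::-1])
    print(n,c["fx"],c["fy"],c["cx"],c["cy"],c["k1"],np.round(c["camera_from_world"],4).tolist())
E
```

```text
time 0.0
ee_pos [ 0.14471358 -0.60765765  0.24374595]
eef_rot [ 9.93175833e-01  1.16624495e-01 -1.07286100e-04 -6.92528187e-04]
width 0.08720531697875229
ft_force [ 0.20147249 -0.78664749  0.55323234]
0.022
top 396.5107954449373 396.5107954449373 286.1446776962729 206.3713515404399 -0.0657252897369746 [[-0.0195, -0.9996, -0.0195, 0.084], [0.991, -0.0219, 0.132, -0.6527], [-0.1324, -0.0167, 0.9911, -1.0186], [0.0, 0.0, 0.0, 1.0]]
side 540.7147984673531 540.7147984673531 282.78421564435564 207.88524954617588 -0.0029468603023019156 [[-0.9098, -0.4149, 0.0094, 0.5941], [0.294, -0.6283, 0.7203, -0.2268], [-0.2929, 0.6581, 0.6936, -1.2707], [0.0, 0.0, 0.0, 1.0]]
```

View pics/top0.png

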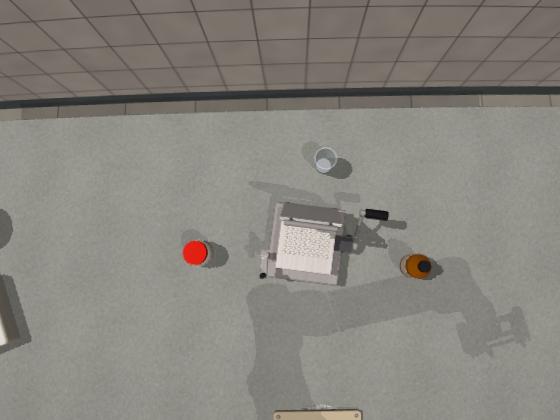

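View pics/side0.png

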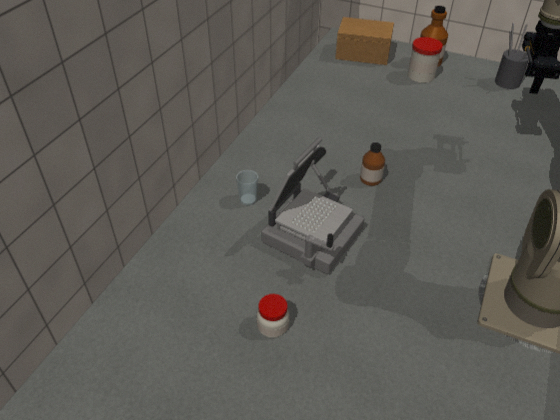

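The top picture shows the filler at about (307,245), the catch peg at (263,276), the lever grip at (376,214), the bottle at (418,266) and the tub at (195,253). The plate stands open. Next I'll zoom in to pick points.

```bash
cat > h.py <<'E'
import numpy as np,cv2
from bench import r
D=np.diag([1.,-1,-1])
def cam(n):
    c=r.camera(n);M=np.array(c["camera_from_world"])
    c["R"]=D@M[:3,:3];c["t"]=D@M[:3,3]
    c["K"]=np.array([[c["fx"],0,c["cx"]],[0,c["fy"],c["cy"]],[0,0,1]]);c["d"]=np.array([c["k1"],0,0,0.])
    return c
def proj(c,P):
    return cv2.projectPoints(np.atleast_2d(P).astype(float),cv2.Rodrigues(c["R"])[0],c["t"],c["K"],c["d"])[0][:,0]
def back(c,uv,z):
    u=cv2.undistortPoints(np.array([[uv]],float),c["K"],c["d"])[0,0]
    o=-c["R"].T@c["t"];v=c["R"].T@np.array([*u,1]);return o+v*(z-o[2])/v[2]
def F2W(p,P):
    x,y,a=p;P=np.atleast_2d(P).astype(float)/1000
    return np.c_[x+P[:,0]*np.cos(a)-P[:,1]*np.sin(a),y+P[:,0]*np.sin(a)+P[:,1]*np.cos(a),P[:,2]]
def crop(c,x0,y0,w,h,k,fn):
    cv2.imwrite(fn,cv2.resize(c["pixels"][y0:y0+h,x0:x0+w,::-1],None,fx=k,fy=k,interpolation=cv2.INTER_CUBIC))
E
python3 - <<'E'
from h import *
a=cam("top");b=cam("side")
crop(a,240,190,160,110,5,"pics/t1.png")
crop(b,230,135,150,140,4,"pics/s1.png")
for n,u,z in(("bottletop",(424,266),.125),("tub",(195,253),.075),("beaker",(324,167),0),("peg",(263,276),.147),("grip",(376,214),.127)):print(n,back(a,u,z).round(3))
E
```

```text
bottletop [ 0.49  -0.263  0.125]
tub [0.534 0.308 0.075]
beaker [ 0.77  -0.038  0.   ]
peg [0.475 0.127 0.147]
grip [ 0.619 -0.152  0.127]
```

View pics/t1.png

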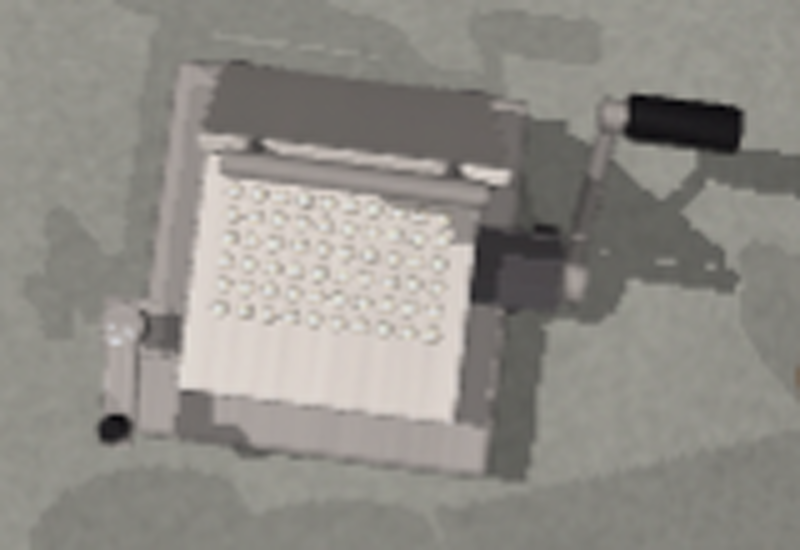

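View pics/s1.png

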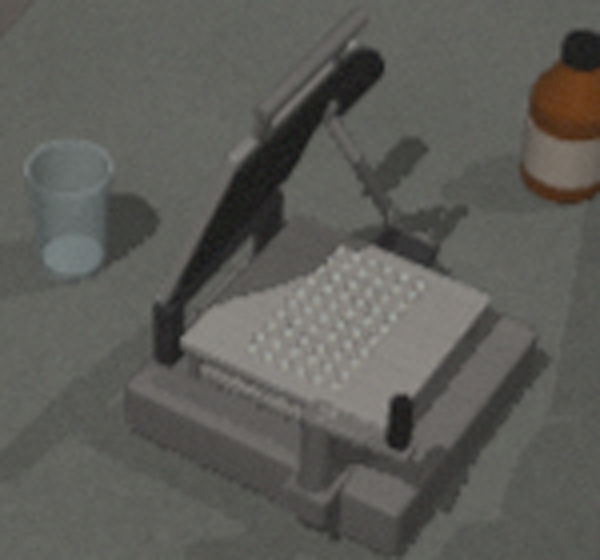

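```bash
cat > fit.py <<'E'
from h import *
from scipy.optimize import least_squares
a=cam("top");b=cam("side")
T=lambda X,Y:((X+.5)/5-.5+240,(Y+.5)/5-.5+190)
S=lambda X,Y:((X+.5)/4-.5+230,(Y+.5)/4-.5+135)
def bar(t,y):
    return (88-190*np.cos(t)+5*np.sin(t),y,93+190*np.sin(t)+5*np.cos(t))
def peg(q):return(-45-50*np.cos(q),100-50*np.sin(q),147)
def obs(v):
    x,y,w,t,q=v;p=v[:3]
    return [(a,T(685,123),(87,-162,127),'grip'),(a,T(140,435),(-100,95,50),'fl'),(a,T(488,472),(-100,-95,50),'fr'),(a,T(182,65),(100,95,50),'bl'),
    (a,T(120,330),(-45,100,112),'piv'),(a,T(115,424),peg(q),'peg'),(a,T(220,165),bar(t,56),'bar+'),(a,T(487,193),bar(t,-56),'bar-'),
    (b,S(262,122),bar(t,56),'bar+s'),(b,S(360,18),bar(t,-56),'bar-s'),(b,S(402,400),peg(q),'pegs'),(b,S(127,387),(100,95,50),'bls'),(b,S(547,345),(-100,-95,50),'frs')]
def res(v):return np.concatenate([proj(c,F2W(v[:3],P))[0]-u for c,u,P,_ in obs(v)])
s=least_squares(res,[.57,.02,-.1,1.3,-.05],loss="soft_l1");v=s.x
print("x y yaw plate catch",v.round(4))
for (c,u,P,n),e in zip(obs(v),res(v).reshape(-1,2)):print(n,e.round(1))
for n,P in(("bar",bar(v[3],0)),("bardown",bar(0,0)),("peg",peg(v[4])),("pegend",peg(1.57)),("grip0",(87,-162,127)),("grip1",(-82,-162,112))):print(n,F2W(v[:3],P)[0].round(4))
E
python3 fit.py
```

```text
x y yaw plate catch [ 0.5559  0.021  -0.1422  1.22    0.1134]
grip [-0.6 -0.1]
fl [-2.7 -0.3]
fr [0.2 1.4]
bl [-1.4 -1.5]
piv [ 0.4 -0.7]
peg [-0.1  1.5]
bar+ [-0.1 -0.6]
bar- [-0.   0.2]
bar+s [ 0.6 -1.2]
bar-s [ 1.  -0.4]
pegs [1.1 0.4]
bls [-0.5 -0.6]
frs [-0.7 -4. ]
bar [0.5831 0.0172 0.2731]
bardown [0.455  0.0355 0.098 ]
peg [0.4756 0.1278 0.147 ]
pegend [0.5184 0.0769 0.147 ]
grip0 [ 0.6191 -0.1517  0.127 ]
grip1 [ 0.4518 -0.1277  0.112 ]
```

```bash
cat > st.py <<'E'
# filler-frame state; tool axes: x=filler y, y=filler x, z=down
from h import *
p=(.5559,.021,-.1422)
def st():
    s=r.read_state();e=np.array(s["ee_pos"]);q=np.array(s["eef_rot"])
    ps=2*np.arctan2(q[1],q[0]);c,sn=np.cos(p[2]),np.sin(p[2])
    d=e[:2]-p[:2];f=np.array([c*d[0]+sn*d[1],-sn*d[0]+c*d[1],e[2]])*1000
    F=s["ft_force"]
    print("t",round(s["time"],2),"filler mm",f.round(1),"turn needed",round((ps-(np.pi/2+p[2])+np.pi/2)%np.pi-np.pi/2,3),"w",round(s["width"]*1e3,1),"F(fx,fy,z)",np.round([c*F[0]+sn*F[1],-sn*F[0]+c*F[1],F[2]],1),"q7",round(s["joint_positions"][6],2))
    return f
if __name__=="__main__":st()
E
python3 -m jog '[[0,0,-1.2,-0.12,0],[0,0,-1.2,-0.12,0],[0,0,-1.2,-0.12,0],[0,0,-1.2,-0.12,0],[0,0,-1.2,-0.12,0],[0,0,-1.2,-0.12,0],[0,0,-1.2,-0.12,0],[0,0,-1.2,-0.12,0],[0,0,-1.2,-0.12,0],[0,0,-1.2,-0.12,0]]' 15; python3 st.py
```

```text
time: 1.3
ee_pos: [0.1445, -0.6068, 0.3657]
eef_rot: [0.738, 0.674, 0.001, -0.003]
ft_force: [0.3, -0.9, 0.3]
width: 0.087
t 1.3 filler mm [-318.3 -679.8  365.7] turn needed 0.052 w 87.0 F(fx,fy,z) [ 0.5 -0.8  0.3] q7 1.13
```

```bash
python3 -m jog '[[4,2,0,0.05,0],[4,2,0,0,0],[4,2,0,0,0],[4,2,0,0,0],[4,2,0,0,0],[4,2,0,0,0],[4,2,0,0,0],[4,2,0,0,0],[4,2,0,0,0],[4,2,0,0,0]]'; python3 st.py
```

```text
time: 2.3
ee_pos: [0.3995, -0.2279, 0.3667]
eef_rot: [0.757, 0.653, -0.001, -0.001]
ft_force: [0.1, -0.4, -0.4]
width: 0.0868
t 2.3 filler mm [-119.5 -268.5  366.7] turn needed -0.005 w 86.8 F(fx,fy,z) [ 0.2 -0.4 -0.4] q7 0.31
```

```bash
python3 -m jog '[[3.8,2.1,0,0,0],[3.8,2.1,0,0,0],[3.8,2.1,0,0,0],[3.8,2.1,0.3,0,0],[3.8,2.1,0.5,0,0],[3.8,2.1,0.5,0,0],[3.4,1.6,0.5,0,0],[0.5,0.2,0.2,0,0],[0,0,0,0,0],[0,0,0,0,0]]'
python3 - <<'E'
from st import *
st();b=cam("side");crop(b,210,80,180,150,4,"pics/s2.png")
E
```

```text
time: 3.3
ee_pos: [0.5878, 0.0319, 0.3461]
eef_rot: [0.755, 0.655, 0.0, -0.0]
ft_force: [0.3, -0.5, -0.0]
width: 0.0868
t 3.3 filler mm [ 30.   15.3 346.1] turn needed 0.0 w 86.8 F(fx,fy,z) [ 0.3 -0.5 -0. ] q7 -0.45
```

View pics/s2.png

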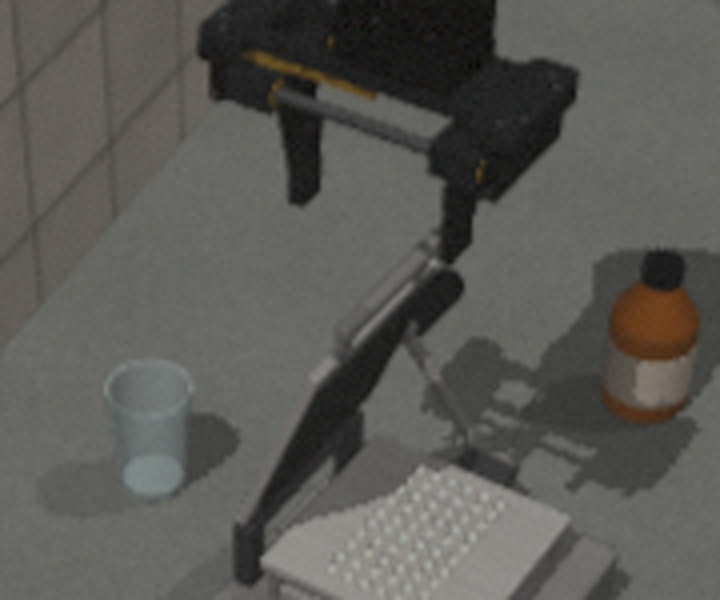

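The jaws straddle the bar with fingertips above it (bar at about (390,300) in the crop), as computed. Descending and gripping.

```bash
python3 -m jog '[[-0.5,-0.1,0.8,0,0],[-0.5,-0.1,1,0,0],[-0.5,-0.1,1,0,0],[0,0,1.0,0,0],[0,0,1.0,0,0],[0,0,0.8,0,0],[0,0,0.5,0,0],[0,0,0,0,0],[0,0,0,0,1],[0,0,0,0,1]]' 15; python3 st.py; python3 -m jog '[[0,0,0,0,1],[0,0,0,0,1],[0,0,0,0,1],[0,0,0,0,1],[0,0,0,0,1],[0,0,0,0,1],[0,0,0,0,1],[0,0,0,0,1],[0,0,0,0,1],[0,0,0,0,1]]';python3 st.py
```

```text
time: 4.35
ee_pos: [0.581, 0.0106, 0.2801]
eef_rot: [0.758, 0.652, -0.001, 0.001]
ft_force: [0.3, -0.4, 0.8]
width: 0.0778
t 4.35 filler mm [ 26.3  -6.7 280.1] turn needed -0.008 w 77.8 F(fx,fy,z) [ 0.4 -0.3  0.8] q7 -0.43
time: 5.35
ee_pos: [0.5817, 0.0111, 0.2812]
eef_rot: [0.758, 0.652, 0.0, 0.002]
ft_force: [-0.9, 0.5, 0.5]
width: 0.0113
t 5.35 filler mm [ 27.   -6.1 281.2] turn needed -0.007 w 11.3 F(fx,fy,z) [-0.9  0.4  0.5] q7 -0.43
```

```bash
python3 -m jog '[[0,-1.4,0.55,0,1],[0,-1.37,0.65,0,1],[0,-1.32,0.75,0,1],[0,-1.25,0.85,0,1],[0,-1.2,0.95,0,1],[0,-1.1,1.05,0,1],[0,-1,1.15,0,1],[0,-0.9,1.2,0,1],[0,-0.8,1.3,0,1],[0,-0.7,1.35,0,1]]'
python3 - <<'E'
from st import *
f=st();print("phi",np.arctan2(f[2]-9-93,88-f[0]),np.hypot(f[2]-9-93,88-f[0]))
E
```

```text
time: 6.35
ee_pos: [0.4753, 0.0272, 0.1856]
eef_rot: [0.758, 0.652, 0.005, 0.008]
ft_force: [-0.9, -0.0, 2.6]
width: 0.0112
t 6.35 filler mm [-80.7  -5.3 185.6] turn needed -0.009 w 11.2 F(fx,fy,z) [-0.8 -0.1  2.6] q7 -0.38
phi 0.4603046196996333 188.29082151382195
```

```bash
python3 -m jog '[[0,-0.55,1.2,0,1],[0,-0.45,1.2,0,1],[0,-0.35,1.2,0,1],[0,-0.3,1.2,0,1],[0,-0.2,1.2,0,1],[0,-0.1,1.2,0,1],[0,0,0.9,0,1],[0,0,0.5,0,1],[0,0,0.5,0,1],[0,0,0.4,0,1]]'; python3 st.py
```

```text
time: 7.35
ee_pos: [0.4553, 0.031, 0.0842]
eef_rot: [0.758, 0.652, 0.003, 0.007]
ft_force: [-14.2, -1.1, 28.3]
width: 0.0109
t 7.35 filler mm [-101.    -4.3   84.2] turn needed -0.008 w 10.9 F(fx,fy,z) [-13.9  -3.1  28.3] q7 -0.49
```

```bash
python3 -m jog '[[0,0,0,0,0.78],[0,0,0,0,0.78],[0,0,0,0,0.78],[0,0,-0.5,0,0.78],[0,0,-1,0,0.78],[0,0,-1.5,0,0.78],[0,0,-2,0,0.78],[0,0,-3,0,0.78],[0,0,-3,0,0.78],[0,0,-1,0,0.78]]'
python3 - <<'E'
from st import *
st();b=cam("side");crop(b,230,135,150,140,4,"pics/s3.png")
for t in(0,.05,.1):
  print([(((u-[230,135])+.5)*4-.5).round() for u in proj(b,F2W(p,[(88-190*np.cos(t)+5*np.sin(t),y,93+190*np.sin(t)+5*np.cos(t)) for y in(56,-56)]))])
E
```

```text
time: 8.35
ee_pos: [0.454, 0.0327, 0.2092]
eef_rot: [0.758, 0.653, 0.004, 0.006]
ft_force: [0.5, -0.0, 0.2]
width: 0.0189
t 8.35 filler mm [-102.5   -2.9  209.2] turn needed -0.006 w 18.9 F(fx,fy,z) [0.5 0.  0.2] q7 -0.32
[array([443., 424.]), array([528., 313.])]
[array([444., 412.]), array([529., 301.])]
[array([443., 401.]), array([530., 290.])]
```

View pics/s3.png

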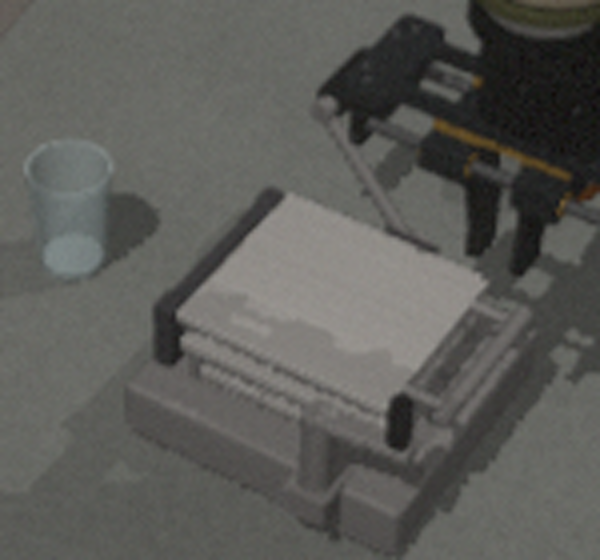

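The plate lies level, with its bar ends at about (440,417) and (522,312), matching the predicted shut pose. Now the catch peg.

```bash
python3 -m jog '[[1.5,0.1,0,0,0.4],[1.5,0.1,0,0,0.4],[1.5,0.1,0,0,0.4],[1.5,0.1,0,0,0.4],[1.5,0.1,0,0,0.4],[1.5,0.1,0,0,0.4],[0.9,0.1,0,0,0.4],[0.2,0,0,0,0.4],[0,0,0,0,0.4],[0,0,0,0,0.4]]' 12
python3 - <<'E'
from st import *
st();b=cam("side");crop(b,270,150,120,110,5,"pics/s4.png")
E
```

```text
time: 9.4
ee_pos: [0.4748, 0.1323, 0.2041]
eef_rot: [0.759, 0.652, 0.002, 0.006]
ft_force: [0.5, -0.8, -0.2]
width: 0.0523
t 9.4 filler mm [-96.   98.7 204.1] turn needed -0.009 w 52.3 F(fx,fy,z) [ 0.6 -0.7 -0.2] q7 -0.64
```

View pics/s4.png

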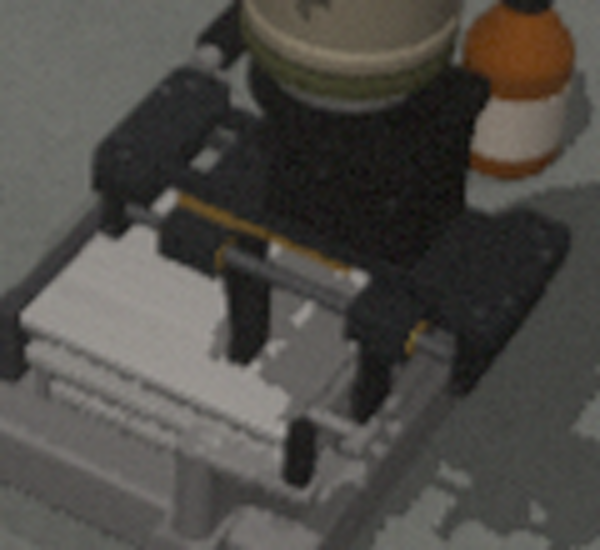

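The fingers straddle the peg, whose top is at (302,420) in the crop. Descending to grip it.

```bash
python3 -m jog '[[-0.4,0.1,0.5,0,0.4],[0,0,1,0,0.4],[0,0,1,0,0.4],[0,0,1,0,0.4],[0,0,1,0,0.4],[0,0,1,0,0.4],[0,0,0.7,0,0.4],[0,0,0,0,1],[0,0,0,0,1],[0,0,0,0,1]]' 12; python3 st.py;python3 -m jog '[[0,0,0,0,1],[0,0,0,0,1],[0,0,0,0,1],[0,0,0,0,1],[0,0,0,0,1],[0,0,0,0,1],[0,0,0,0,1],[0,0,0,0,1],[0,0,0,0,1],[0,0,0,0,1]]';python3 st.py
```

```text
time: 10.45
ee_pos: [0.4753, 0.1254, 0.1355]
eef_rot: [0.759, 0.651, 0.001, 0.006]
ft_force: [0.6, 0.4, 0.8]
width: 0.0357
t 10.45 filler mm [-94.6  92.  135.5] turn needed -0.012 w 35.7 F(fx,fy,z) [0.5 0.5 0.8] q7 -0.7
time: 11.45
ee_pos: [0.4759, 0.1256, 0.1364]
eef_rot: [0.759, 0.651, 0.002, 0.006]
ft_force: [0.4, 0.3, -1.5]
width: 0.0138
t 11.45 filler mm [-94.   92.2 136.4] turn needed -0.012 w 13.8 F(fx,fy,z) [ 0.4  0.4 -1.5] q7 -0.7
```

```bash
python3 -m jog '[[-0.78,0.17,-0.1,0,1],[-0.75,0.29,-0.1,0,1],[-0.69,0.4,-0.1,0,1],[-0.62,0.51,-0.05,0,1],[-0.53,0.6,-0.05,0,1],[-0.43,0.68,-0.05,0,1],[-0.31,0.74,-0.05,0,1],[-0.2,0.78,-0.05,0,1],[-0.06,0.8,0,0,1],[0,0.5,0,0,1]]'
python3 - <<'E'
from st import *
f=st();print("catch",np.arctan2(100-f[1],-45-f[0]),np.hypot(f[0]+45,f[1]-100))
E
```

```text
time: 12.45
ee_pos: [0.519, 0.0643, 0.1375]
eef_rot: [0.76, 0.649, -0.008, 0.002]
ft_force: [-24.7, 2.4, 5.3]
width: 0.0123
t 12.45 filler mm [-42.7  37.6 137.5] turn needed -0.015 w 12.3 F(fx,fy,z) [-24.8  -1.1   5.3] q7 -0.6
catch 1.6076130977752614 62.403929261237394
```

```bash
python3 -m jog '[[0,0,0,0,0.5],[0,0,0,0,0.5],[0,0,0,0,0.5],[0,0,-0.5,0,0.5],[0,0,-1,0,0.5],[0,0,-1.5,0,0.5],[0,0,-2,0,0.5],[-1,0,-2,0,0.2],[-2,0,-1,0,0],[-3,0,0,0,0]]'
python3 - <<'E'
from st import *
st();b=cam("side");crop(b,270,150,120,110,5,"pics/s5.png")
print([((u-[270,150]+.5)*5-.5).round() for u in proj(b,F2W(p,[(-45-50*np.cos(q),100-50*np.sin(q),147) for q in(1.57,1.35,1.1)]))])
E
```

```text
time: 13.45
ee_pos: [0.5165, 0.0108, 0.2326]
eef_rot: [0.758, 0.652, -0.001, 0.005]
ft_force: [0.1, 0.0, -1.0]
width: 0.0602
t 13.45 filler mm [-37.6 -15.7 232.6] turn needed -0.007 w 60.2 F(fx,fy,z) [ 0.1  0.  -1. ] q7 -0.39
[array([262., 327.]), array([281., 338.]), array([298., 353.])]
```

View pics/s5.png

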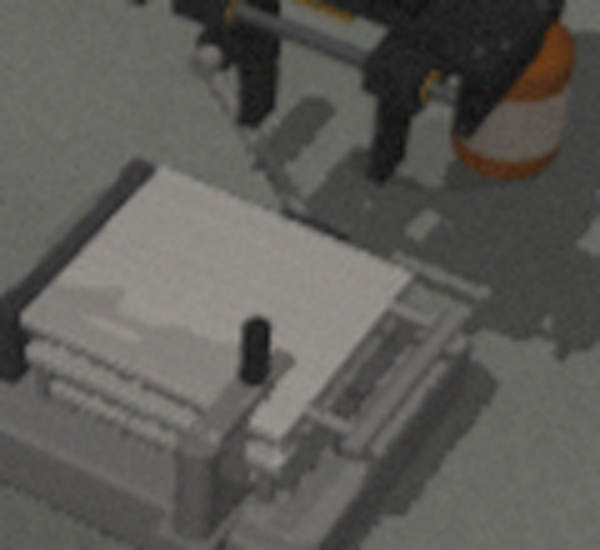

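Catch is at its stop: peg top at (257,325) against a predicted (262,327). The plate is still flat. Moving above the lever grip.

```bash
python3 -m jog '[[-2,1.6,0,0,0],[-2,1.6,0,0,0],[-2,1.6,0,0,0],[-2,1.6,0,0,0],[-2,1.6,0,0,0],[-2,1.6,0.5,0,0],[-2,1.6,0.5,0,0],[-0.7,1.3,0.5,0,0],[0,0,0.3,0,0],[0,0,0,0,0]]' 25; python3 st.py
```

```text
time: 14.5
ee_pos: [0.6226, -0.1699, 0.2319]
eef_rot: [0.762, 0.648, 0.001, 0.013]
ft_force: [-0.1, -0.7, -0.2]
width: 0.0871
t 14.5 filler mm [  93.  -179.5  231.9] turn needed -0.019 w 87.1 F(fx,fy,z) [ 0.  -0.7 -0.2] q7 -0.2
```

```bash
python3 -m jog '[[0.6,-0.3,0.5,0,0],[0.6,-0.2,1,0,0],[0.4,0,1.2,0,0],[0,0,1.2,0,0],[0,0,1.2,0,0],[0,0,1.2,0,0],[0,0,1.2,0,0],[0,0,1.2,0,0],[0,0,0.5,0,0],[0,0,0,0,0]]'
python3 - <<'E'
from st import *
st();b=cam("top");crop(b,300,170,130,110,5,"pics/t2.png")
E
```

```text
time: 15.5
ee_pos: [0.6199, -0.1506, 0.1318]
eef_rot: [0.761, 0.649, 0.001, 0.013]
ft_force: [0.1, 0.1, 0.1]
width: 0.0869
t 15.5 filler mm [  87.7 -160.8  131.8] turn needed -0.015 w 86.9 F(fx,fy,z) [0.  0.1 0.1] q7 -0.27
```

View pics/t2.png

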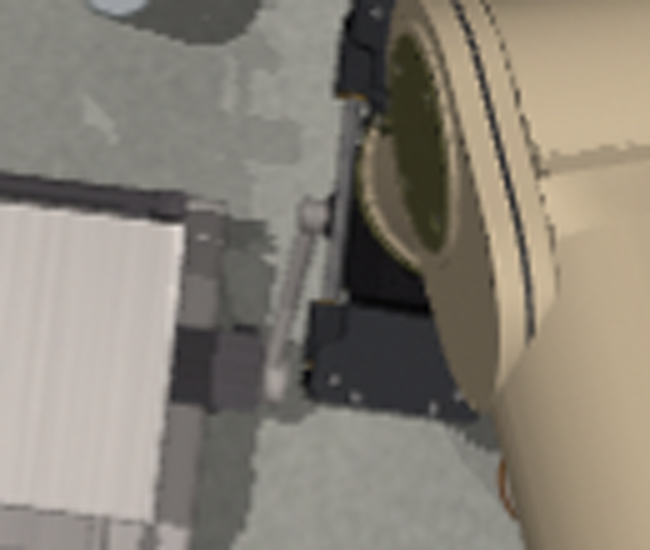

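The lever's end at (315,215) sits midway between the jaws, so the grip lies between the fingers. Closing.

```bash
python3 -m jog '[[0,0,0,0,1],[0,0,0,0,1],[0,0,0,0,1],[0,0,0,0,1],[0,0,0,0,1],[0,0,0,0,1],[0,0,0,0,1],[0,0,0,0,1],[0,0,0,0,1],[0,0,0,0,1]]' 30; python3 st.py
```

```text
time: 16.55
ee_pos: [0.6196, -0.1505, 0.1344]
eef_rot: [0.761, 0.649, 0.0, 0.013]
ft_force: [-0.8, -1.1, 5.0]
width: 0.0229
t 16.55 filler mm [  87.3 -160.7  134.4] turn needed -0.015 w 22.9 F(fx,fy,z) [-0.7 -1.2  5. ] q7 -0.27
```

```bash
cat > lv.py <<'E'
from st import *
f=st();x,z=f[0]-10,f[2]-7-35
print("lever",np.arctan2(z,x)-.8727,"radius",np.hypot(x,z))
E
python3 -m jog '[[0,-0.96,-0.72,0,1],[0,-1.02,-0.62,0,1],[0,-1.08,-0.52,0,1],[0,-1.13,-0.41,0,1],[0,-1.16,-0.3,0,1],[0,-1.19,-0.18,0,1],[0,-1.2,-0.06,0,1],[0,-1.2,0.06,0,1],[0,-1.19,0.18,0,1],[0,-1.16,0.3,0,1]]'; python3 lv.py
```

```text
time: 17.55
ee_pos: [0.5139, -0.1349, 0.159]
eef_rot: [0.761, 0.649, 0.009, 0.024]
ft_force: [6.2, -1.3, 3.7]
width: 0.0232
t 17.55 filler mm [ -19.5 -160.3  159. ] turn needed -0.017 w 23.2 F(fx,fy,z) [ 6.3 -0.4  3.7] q7 -0.17
lever 0.9453395860773808 radius 120.66700224633833
```

```bash
python3 -m jog '[[0,-1.16,0.35,0,1],[0,-1.1,0.46,0,1],[0,-1.05,0.58,0,1],[0,-1,0.68,0,1],[0,-0.92,0.78,0,1],[0,-0.86,0.85,0,1],[0,-0.4,0.4,0,1],[0,-0.1,0.05,0,1],[0,0,0,0,1],[0,0,0,0,1]]'; python3 lv.py
```

```text
time: 18.55
ee_pos: [0.4588, -0.1267, 0.1277]
eef_rot: [0.76, 0.649, 0.014, 0.039]
ft_force: [4.0, -0.2, 1.3]
width: 0.023
t 18.55 filler mm [ -75.2 -160.   127.7] turn needed -0.016 w 23.0 F(fx,fy,z) [4.  0.3 1.3] q7 -0.11
lever 1.480712735880426 radius 120.85471589011887
```

```bash
python3 -m jog '[[0,-0.5,0.5,0,1],[0,-0.4,0.4,0,1],[0,-0.15,0.1,0,1],[0,-0.1,0.05,0,1],[0,-0.05,0.05,0,1],[0,-0.05,0.05,0,1],[0,-0.05,0.05,0,1],[0,-0.05,0.05,0,1],[0,-0.05,0.05,0,1],[0,-0.05,0.05,0,1]]'; python3 lv.py; python3 -m jog '[[0,-0.05,0.05,0,1],[0,-0.05,0.05,0,1],[0,-0.05,0.05,0,1],[0,-0.05,0.05,0,1],[0,-0.05,0.05,0,1],[0,-0.05,0.05,0,1],[0,-0.05,0.05,0,1],[0,-0.05,0.05,0,1],[0,-0.05,0.05,0,1],[0,-0.05,0.05,0,1]]'
python3 - <<'E'
import lv
from st import *
b=cam("top");st();crop(b,250,190,130,110,5,"pics/t3.png");crop(cam("side"),240,100,150,140,4,"pics/s6.png")
for n,P in(("shaft",(10,-132,35)),("lever end 1.57",(-82,-132,112)),("1.37",(10+120*np.cos(2.243),-132,35+120*np.sin(2.243))),("1.77",(10+120*np.cos(2.643),-132,35+120*np.sin(2.643)))):print(n,((proj(b,F2W(p,P))[0]-[250,190]+.5)*5-.5).round())
E
```

```text
time: 19.55
ee_pos: [0.451, -0.1256, 0.119]
eef_rot: [0.76, 0.648, 0.017, 0.045]
ft_force: [2.5, -0.6, 8.0]
width: 0.0233
t 19.55 filler mm [ -83.1 -160.   119. ] turn needed -0.015 w 23.3 F(fx,fy,z) [ 2.5 -0.3  8. ] q7 -0.11
lever 1.5778244833172668 radius 120.78854694201623
time: 20.55
ee_pos: [0.4509, -0.1256, 0.1189]
eef_rot: [0.76, 0.648, 0.02, 0.049]
ft_force: [1.3, -0.8, 7.3]
width: 0.0229
t 20.55 filler mm [ -83.2 -160.   118.9] turn needed -0.016 w 22.9 F(fx,fy,z) [ 1.4 -0.6  7.3] q7 -0.1
lever 1.578619493775693 radius 120.8246438121141
t 20.6 filler mm [ -83.2 -159.9  118.9] turn needed -0.016 w 23.2 F(fx,fy,z) [ 1.2 -0.8  7.6] q7 -0.1
shaft [527. 278.]
lever end 1.57 [532. 459.]
1.37 [541. 425.]
1.77 [523. 484.]
```

View pics/t3.png

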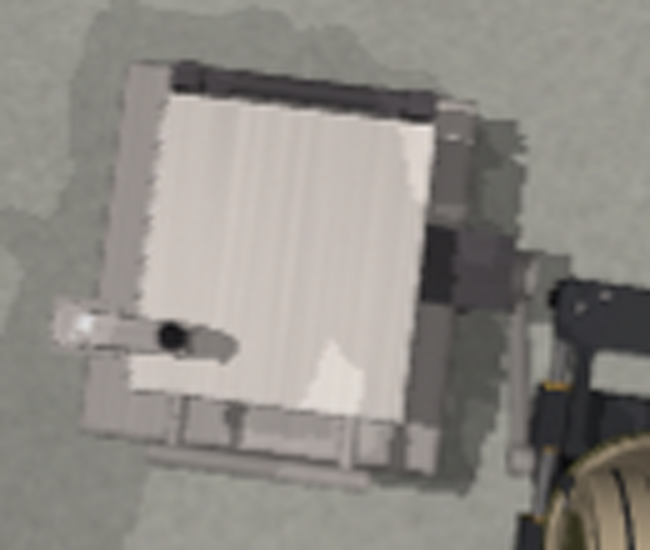

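View pics/s6.png

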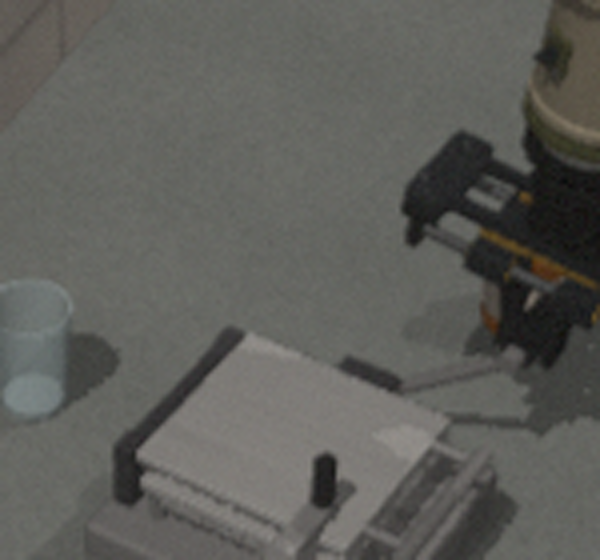

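The lever end is at (521,463) against a predicted (532,459) for 1.57. The plate is flat, the catch is over it, and the pose is steady. Handing in.

```bash
python3 -c "
from bench import r
print(r.read_state()['width'],max(abs(v) for v in r.read_state()['joint_vel']))
print(r.close_job())
from st import st
st()"
```

```text
0.02330100824287335 0.003644918304144726
the job is handed in; nothing more can be done
None
the job is handed in; nothing more can be done
```

The filler is closed and pressed, and I handed the job in at about 20.6 s with the gripper still holding the lever. No verdict was reported.

**What I did:**
1. I gripped the plate's bar and swung the plate down. I pressed until the wrist read 28 N upward and the bar slid in the jaws.
2. I gripped the catch's peg and turned the catch until it stopped, with about 25 N of reaction.
3. I gripped the lever's handle and turned the lever to the highest lift.

**Last checks:**
- **Lever:** the arm pose put it at about 1.58 rad, 120.8 mm from the shaft (nominal 120). The top picture agreed to about 10 crop pixels, roughly 5 mm.
- **Hold:** the jaws stood at 23 mm on the 24 mm handle, with 7–8 N at the wrist and joint speeds under 0.004 rad/s.
- **Plate:** it looked flat in both views.
- **Catch:** its peg was where the stop should put it.
- **Bystanders:** nothing in the run pointed to contact. In the last pictures the beaker was in place and the bottle was partly hidden behind the gripper. The tub was outside those crops, so I did not check it at the end.

**What disagreed:**
- The peg slid about 12 mm along the pads while I turned the catch.
- The tool had tilted about 0.1 rad by the end.
- One base corner was 4 pixels off in the first pose fit.

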